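Blank off a hydraulic port: seat the plug, lock it with its two-legged staple

TASK

Close off the open port of the hydraulic valve block the way its neighbour already is: push the port's steel plug fully home until its head bottoms on the block, then take the U-shaped locking staple out of the wooden block and pass both its legs down through the two holes in the top of the valve block, one on each side of the plug's stem. Press the staple firmly down until its crown sits hard on the block, then let go. Feel your way and never force anything: pushing on the plug or the staple with more than about 35 N would damage them. Leave everything else on the bench where it lies.

Things in the scene. Friction and masses are not known exactly. Their poses are not given: they have to be found in the camera images.
- mount_plate: dark steel plate, 90 x 190 x 8 mm, fixed to the bench, carrying the grey two-station valve block. Origin on the bench under the open station; x axis from the front (round plug heads, robot's side) to the back, y to the left, z up. Block: x -30..30, y -100..40 mm, top 80 mm up, fittings to x = 52 mm. The neighbour station at y = -62 mm is finished: plug home, staple in, fixed.
- station (a point): nominal middle between the open station's two staple holes, on the block's flat top, 80 mm above the bench; fixed to mount_plate, axes as it. The block is clamped in slotted lugs up to 6 mm forward or back (x) of nominal: not measured, to be found by feel or sight; y is exact. Vertical holes 10 mm in diameter with 1.5 mm countersink, centres 15 mm to either side along y, running down past the plug's stem.
- plug (a joint): open station's plug: how far it stands out from home, in m. 0 = hard stop, head on the 6 mm boss; starts 0.008-0.016; a seal drags with 5 N, it stays where left. Head: steel disc 36 mm across, 14 mm thick, axis level along x, 45 mm up; home, its flat outer face is 50 mm in front of the holes' line. Push towards +x. The 30 mm stem's 11 mm wide ring groove (20 mm core) lets the legs by only when home.
- staple_tips (a point): loose U-shaped steel staple, 0.09 to 0.15 kg, standing legs down: the point midway between its leg tips. y axis from leg to leg, z up to the crown; half a turn about z changes nothing. Two round legs 8 mm thick, 55 mm long below the crown, centres 30 mm apart, tips tapered over 5 mm to 3 mm; a shallow detent ring near the top of each.
- staple_crown (a point): centre of the staple's crown, a flat-sided bar 10 mm thick (x), 40 mm long (y), 18 mm tall (z); 64 mm above the leg tips, 9 mm above the crown's underside. Fully seated it stands 9 mm above station. Two spring balls, 14 mm down in the holes, rub on the legs with up to about 12 N of resistance on the way in and snap into the detent rings when the crown sits on the block.
- wood_block: drilled hardwood block, 70 x 90 x 40 mm, fixed to the bench; origin on the bench under its centre. It has two pairs of holes 30 mm deep; the staple stands loosely in the pair nearer its front (x = -16 mm, y = +-15 mm), its leg tips 10 mm above the bench, crown underside 65 mm above the bench. The other pair is empty.
- oil_can: bystander: green oil bottle with a red spout, 52 mm across, 120 mm tall; origin under its centre.
- green_tray: bystander: small green tray of screws, 71 x 91 x 22 mm; origin under its centre.
- yellow_ring: bystander: yellow plastic cap used as a dish, 72 mm across, 20 mm high; origin under its centre.
- scrub_brush: bystander: scrubbing brush lying bristles up, 55 x 153 x 58 mm; origin under its centre.
- hex_key: bystander: black hex key lying flat, 29 x 84 x 5 mm; origin under its centre.
- spool: bystander: spool of copper wire with yellow flanges, 48 mm across, 40 mm high; origin under its centre.
- bit_box: bystander: dark blue drill bit case, 55 x 100 x 27 mm; origin under its centre.
- screwdriver_yellow: bystander: yellow-handled screwdriver lying flat, 215 mm long, 29 mm thick; origin under its middle.
Things that resemble listed ones, but are neither listed nor needed, are in the scene too. Of the things that look like the part that bears staple_tips, the smallest one is meant.

How it is judged:
By the outcome, as a careful person would: the job done as asked, in the order asked, and still so for the second after the job is handed in, with the robot touching nothing.
It also fails if it takes over 69 s, if anything falls off the work surface, if the arm or the gripper's body presses on something with over 40 N, if the wrist force passes 120 N, or if a joint passes its speed limit or range.

ROBOT

A 6-joint arm with a two-finger parallel gripper is mounted at the origin on a cart in front of the work surface, level with it; the furniture and walls round the work are solid. World frame = base frame: x ahead of the robot, y to its left, z up, the work surface at z = 0. Lengths are in m, angles in rad, forces in N, time in s.
With the tool pointing down it reaches from about 0.35 to 0.725 m from the base axis. Payload 6 kg.
Tool frame: the origin (TCP) lies at the very end of the fingers, on their centre line; the grasp point (between the pads) lies arm.tcp_to_grasp behind it (arm.tcp_to_grasp is the distance from the TCP to the grasp point, in m); z points along the fingers, y is the line along which they close (so a half turn about z gives the same grasp; the last joint's range is limited). The gripper opens to 85 mm and grips with 20 to 120 N. Pads are 22 mm wide; open, the fingers measure 114 mm over their backs; the gripper's body (76 mm by 85 mm) begins 54 mm behind the grasp point. The pads swing forward as they close: fully open they stand 13 mm farther back than shut.
Start: joints at [-0.966, 0.04, 0.085, 0, -1.615, -0.334], TCP at [0.161, -0.578, 0.231] pointing down, gripper open.
Joint ranges: [-2.56, 2.56], [-1.29, 2.01], [-1.08, 1.49], [-3.29, 1.98], [-2.81, -0.18], [-2.99, 2.99]. Speed limits (rad/s): [2.57, 2.57, 3.01, 3.14, 3.14, 3.14].

INTERFACE

Orientations are given as a rotation vector (axis times angle).
In Python, from plant import arm, imaging, sign_off gives the robot as it stands. Calls block until the motion is done:
- arm.reach(position, orientation): joint-space move of the TCP to a pose.
- arm.movel(position, frame=None, v=0.15): straight line of the TCP; frame=None keeps the orientation; v is the mean speed in m/s.
- arm.movej(angles): joint-space move.
- arm.open_gripper() and arm.clamp(): open the fingers fully, or close them until they stop; the grip force is fixed at half the most.
- arm.pause(seconds).
- arm.inverse_kinematics(position, orientation): joint angles nearest the present ones, or None.
- arm.read_state(): the state.
- imaging.capture(name): name is "side" or "top"; returns (picture, depth): 480x640x3 uint8, red, green, blue; 480x640 float32, m along the optical axis (not along the pixel's ray), 0 where there is no reading.
- imaging.calibration(name): a dict with "fovy" (degrees; the focal length in pixels is half the picture's height over the tangent of half this angle, whatever the lens; pixels are square), "cx", "cy" (the principal point, pixels), "rvec" (rotation vector, rad) and "tvec" (3), from world to camera coordinates, as OpenCV has them. Camera axes: x right, y down, z forward; pixel columns grow to the right and rows downward; lengths in m; the calibration is good to about 2 mm. A picture is of the moment at which its call begins. calibration takes no time and is no camera call.
A pose or a line that the arm cannot do raises arm.IKError and nothing moves.
- sign_off(): hands the job in; it is judged then, once.
The state is a dict: "time": time; "joint_pos": joint angles; "qd": joint speeds; "joint_torque": joint torques, N m; "tcp_pos": TCP position; "orientation": TCP orientation; "wrist_force": force on the tool from outside, world axes, zero at the start; "ft_torque": the same for the moment, N m; "opening": finger opening in m; "finger_force": force on a finger pad.
Only numpy, scipy, OpenCV 4.12 (cv2) and the standard library are available. Lean on these libraries where they do the work, as an engineer would, in place of code of your own. Each camera call takes 0.05 s, during which the arm holds its last target. There are 200 camera calls.

## Working session

There is one attempt and no reset: what is moved stays moved. The work goes in short steps, each a Python script; the robot and the scene stay as the last script left them, time stands still between calls to the robot, and variables do not carry over. Pictures are saved under pics/ and viewed, at most 10 in all, crops included, and the job is handed in when it is done.

```bash
mkdir -p pics
cat > h.py <<'E'
import numpy as np, cv2
from plant import arm, imaging, sign_off
def snap(n):
    p,d=imaging.capture(n); np.savez('%s.npz'%n,p=p,d=d); return p,d
def cal(n):
    c=imaging.calibration(n); f=240/np.tan(np.radians(c['fovy'])/2)
    R=cv2.Rodrigues(np.array(c['rvec'],float))[0]; return f,c['cx'],c['cy'],R,np.array(c['tvec'],float)
def pw(n,u,v,d):
    f,cx,cy,R,t=cal(n); u,v,d=map(np.asarray,(u,v,d))
    P=np.stack([(u-cx)/f*d,(v-cy)/f*d,d+0*u],-1); return (P-t)@R
def pz(n,u,v,z):  # ray meets plane z
    f,cx,cy,R,t=cal(n); C=-R.T@t; r=R.T@np.array([(u-cx)/f,(v-cy)/f,1]); return C+r*(z-C[2])/r[2]
def proj(n,P):
    f,cx,cy,R,t=cal(n); Q=R@np.asarray(P)+t; return np.array([f*Q[0]/Q[2]+cx,f*Q[1]/Q[2]+cy])
E
python3 - <<'E'
from h import *
for n in('top','side'):
    p,d=snap(n); cv2.imwrite(f'pics/{n}0.png',p[:,:,::-1]); print(imaging.calibration(n))
    f,cx,cy,R,t=cal(n); print(n,'cam pos',-R.T@t, 'fwd',R[2])
print(arm.read_state(), arm.tcp_to_grasp)
E
```

```text
{'fovy': 53.22292366765948, 'cx': 312.90734548182434, 'cy': 248.00290434767834, 'rvec': array([ 2.11114877, -2.16167837,  0.14149116]), 'tvec': array([-0.09582701,  0.57410402,  1.29432401])}
top cam pos [ 0.37353033 -0.12895565  1.36304747] fwd [ 0.14829749  0.01465324 -0.98883423]
{'fovy': 51.51024361330616, 'cx': 326.00872936437725, 'cy': 239.1965551106932, 'rvec': array([ 0.69968684, -2.30188442,  1.52167459]), 'tvec': array([0.39564782, 0.24336266, 1.0090849 ])}
side cam pos [-0.10793814  0.9182324   0.61580317] fwd [ 0.49210532 -0.7743794  -0.39770454]
{'time': 0.1, 'joint_pos': array([-9.66306076e-01,  4.07375012e-02,  8.39120646e-02, -4.29612544e-04,
       -1.61548702e+00, -3.33642334e-01]), 'qd': array([ 0.00034406,  0.00030942,  0.00408797,  0.00017827,  0.0001616 ,
       -0.00245179]), 'joint_torque': array([-4.40741467e-03, -3.69346297e+01,  3.48281372e+01,  6.95170373e+00,
       -4.44641802e-03,  8.65906856e-06]), 'tcp_pos': array([ 0.16049552, -0.57783014,  0.23038337]), 'orientation': array([ 4.24136073e-01, -3.11252411e+00, -2.42883796e-03]), 'wrist_force': array([-0.53723715,  0.26012439,  0.50246966]), 'ft_torque': array([-0.0307158 , -0.02261396, -0.04723295]), 'finger_force': 0.0, 'opening': 0.08527173803608505} 0.0187
```

View pics/top0.png

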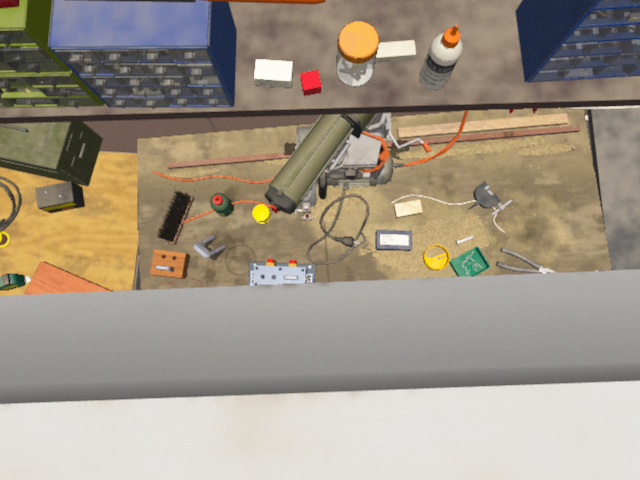

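View pics/side0.png

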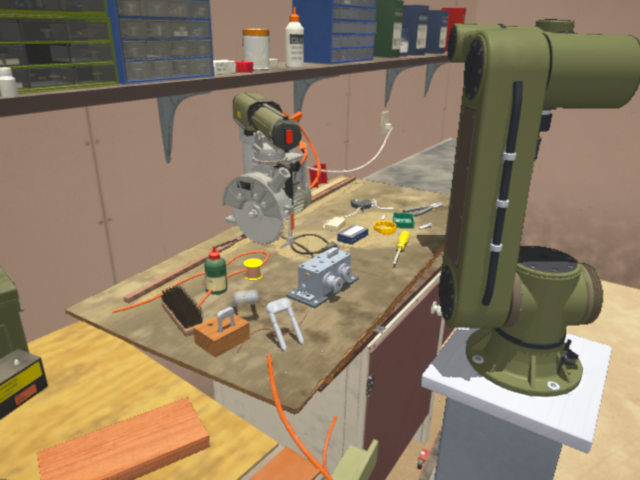

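The side view shows three staple-like things: the small one standing in the wood block (~225,318), a large one on its legs (~285,320) and a thicker grey one (~245,300). The small one in the orange wood block fits the description. I'll confirm it in an enlarged crop. In the top view, an overhead bar hides the rows below about 280.

Run:
```python
from h import *
T=np.load('top.npz');S=np.load('side.npz')
a=cv2.resize(T['p'][180:300,140:340],None,fx=4,fy=4,interpolation=cv2.INTER_CUBIC)
b=cv2.resize(S['p'][240:360,180:370],None,fx=4.2,fy=4.2,interpolation=cv2.INTER_CUBIC)
cv2.imwrite('pics/topc.png',a[:,:,::-1]);cv2.imwrite('pics/sidec.png',b[:,:,::-1])
d=T['d']
for v in (250,270,285,330,390,440): print(v,[np.round(pw('top',u,v,d[v,u]),3).tolist() for u in(100,300,500)], d[v,300])
for n,D,pts in (('top',d,[(168,264),(165,268),(210,247),(282,274),(282,266)]),('side',S['d'],[(225,318),(285,310),(245,298),(340,270)])):
  for u,v in pts: print(n,u,v,np.round(pw(n,u,v,D[v,u]),3))
```

```text
250 [[0.592, 0.521, -0.026], [0.573, -0.072, 0.003], [0.559, -0.642, 0.002]] 1.3750153
270 [[0.532, 0.516, -0.021], [0.507, -0.074, 0.082], [0.501, -0.637, 0.003]] 1.287482
285 [[0.488, 0.515, -0.023], [0.392, -0.118, 1.112], [0.389, -0.22, 1.119]] 0.25098705
330 [[0.371, -0.024, 1.134], [0.369, -0.119, 1.14], [0.367, -0.208, 1.146]] 0.22030346
390 [[0.349, -0.044, 1.177], [0.349, -0.121, 1.19], [0.349, -0.188, 1.195]] 0.1674882
440 [[0.335, -0.053, 1.194], [0.334, -0.121, 1.195], [0.333, -0.187, 1.195]] 0.16025619
top 168 264 [0.537 0.296 0.042]
top 165 268 [0.521 0.29  0.084]
top 210 247 [0.588 0.187 0.005]
top 282 274 [ 0.497 -0.025  0.079]
top 282 266 [ 0.527 -0.02   0.008]
side 225 318 [0.52  0.303 0.066]
side 285 310 [0.445 0.202 0.061]
side 245 298 [0.545 0.215 0.062]
side 340 270 [ 0.453 -0.033  0.055]
```

View pics/topc.png

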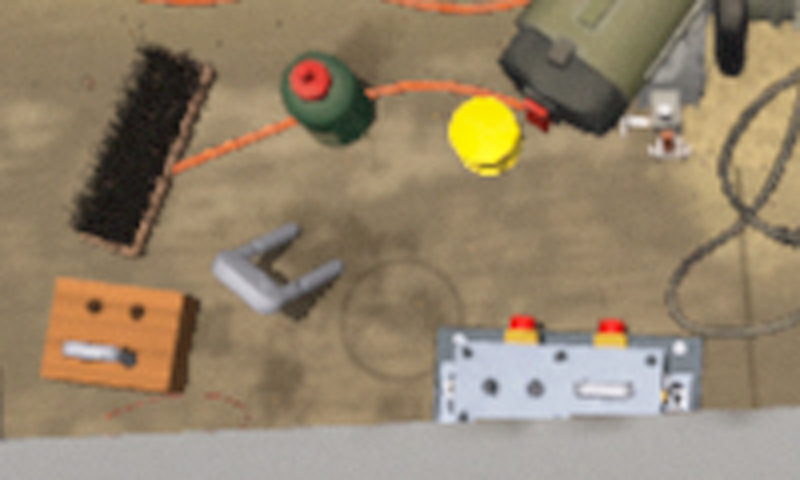

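View pics/sidec.png

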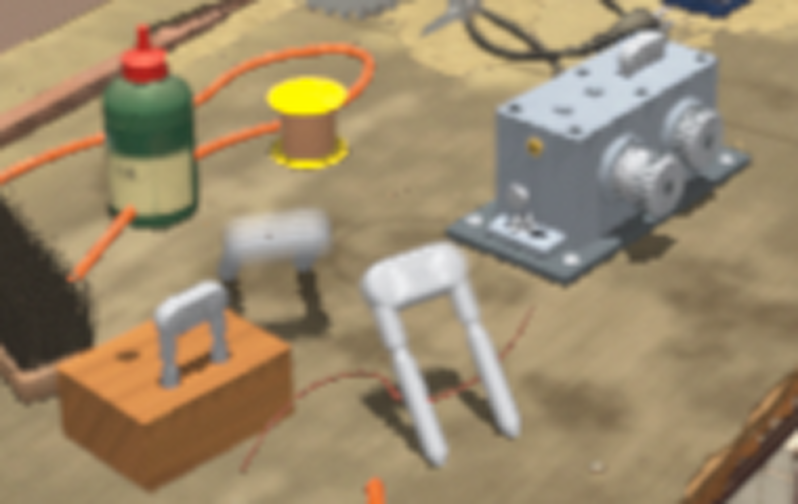

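The crops confirm it. The small staple stands in the wood block's front pair of holes (topc ~98,352). The other two are larger and loose. The block's open holes are at topc (490,387) and (536,389), and the neighbour's crown is at (604,390). Next I compute poses from the depth.

Run:
```python
from h import *
T=np.load('top.npz');S=np.load('side.npz')
c=lambda x,y:(140+(x+.5)/4-.5,180+(y+.5)/4-.5)
for nm,x,y,z in(('holeL',490,387,.08),('holeR',536,389,.08),('ncrown',604,390,.098),('plateBL',440,328,.008),('plateBR',702,338,.008),('topBL',460,337,.08),('topBR',665,345,.08),('woodBL',58,278,.04),('woodBR',185,292,.04),('woodFL',43,378,.04),('woodFR',172,391,.04),('whole1',94,305,.04),('whole2',137,312,.04),('crL',64,349,.083),('crR',136,357,.083)):
    print(nm,np.round(pz('top',*c(x,y),z),4))
cl={}
for n,D in(('top',T['d']),('side',S['d'])):
    v,u=np.mgrid[:480,:640]; P=pw(n,u,v,D).reshape(-1,3)[D.ravel()>.3]; cl[n]=P
    def sel(x0,x1,y0,y1,z0,z1): return P[((P>[x0,y0,z0])&(P<[x1,y1,z1])).all(1)]
    def rep(nm,Q):
        if len(Q)<5: return print(n,nm,len(Q))
        r=cv2.minAreaRect((Q[:,:2]*1000).astype(np.float32)); print(n,nm,len(Q),np.round(r[0],1),np.round(r[1],1),round(r[2],1),'zmed',np.round(np.median(Q[:,2]),4), 'bb',np.round(Q.min(0),3),np.round(Q.max(0),3))
    rep('staple',sel(.47,.58,.24,.35,.064,.1))
    rep('woodtop',sel(.47,.60,.22,.36,.035,.046))
    rep('blocktop',sel(.40,.56,-.15,.12,.074,.085))
    rep('ncrown',sel(.40,.56,-.15,.12,.09,.11))
    rep('thing A',sel(.40,.5,.14,.26,.015,.15)); rep('thing B',sel(.5,.62,.13,.25,.015,.15))
    rep('heads',sel(.38,.45,-.15,.06,.02,.07))
```

```text
holeL [0.4922 0.0284 0.08  ]
holeR [ 0.4901 -0.0026  0.08  ]
ncrown [ 0.4867 -0.0495  0.098 ]
plateBL [0.5419 0.0727 0.008 ]
plateBR [ 0.5302 -0.1142  0.008 ]
topBL [0.5265 0.0484 0.08  ]
topBR [ 0.5177 -0.0899  0.08  ]
woodBL [0.5799 0.3367 0.04  ]
woodBR [0.5678 0.2469 0.04  ]
woodFL [0.5097 0.3453 0.04  ]
woodFR [0.4984 0.2548 0.04  ]
whole1 [0.5602 0.3108 0.04  ]
whole2 [0.5545 0.2804 0.04  ]
crL [0.5246 0.3162 0.083 ]
crR [0.518  0.2672 0.083 ]
top staple 57 [521.7 300. ] [38.6  9.8] 80.7 zmed 0.082 bb [0.515 0.281 0.065] [0.527 0.319 0.088]
top woodtop 691 [537.9 298.5] [92.4 70.4] 81.4 zmed 0.04 bb [0.497 0.25  0.035] [0.578 0.348 0.046]
top blocktop 798 [494.4 -16.9] [140.7  51.8] 89.3 zmed 0.0801 bb [ 0.469 -0.087  0.074] [0.521 0.054 0.085]
top ncrown 55 [485.9 -47.5] [37.4  8.8] 89.4 zmed 0.0968 bb [ 0.481 -0.066  0.092] [ 0.49  -0.029  0.104]
top thing A 1
top thing B 276 [570.8 194.2] [61.5 98.5] 38.6 zmed 0.0769 bb [0.545 0.145 0.015] [0.615 0.25  0.094]
top heads 0
side staple 157 [520.2 298.9] [39.7 10.8] 79.1 zmed 0.0764 bb [0.514 0.279 0.064] [0.529 0.319 0.085]
side woodtop 781 [540.8 294.4] [107.6 108.6] 60.3 zmed 0.0395 bb [0.496 0.221 0.035] [0.6   0.346 0.045]
side blocktop 642 [487.8 -17.7] [142.6  63.7] 86.4 zmed 0.0791 bb [ 0.452 -0.089  0.074] [0.523 0.055 0.085]
side ncrown 41 [484.5 -49.6] [ 8.6 39. ] 0.1 zmed 0.0946 bb [ 0.48  -0.069  0.09 ] [ 0.489 -0.03   0.098]
side thing A 609 [444.8 233.8] [95.8 70.9] 59.5 zmed 0.0567 bb [0.401 0.183 0.015] [0.499 0.259 0.08 ]
side thing B 192 [553.6 203.5] [55.7 77.9] 51.0 zmed 0.0594 bb [0.524 0.164 0.016] [0.599 0.25  0.067]
side heads 330 [436.6 -15.4] [ 26.9 100.6] 0.4 zmed 0.0496 bb [ 0.423 -0.066  0.028] [0.45  0.035 0.065]
```

```bash
cat >> h.py <<'E'
YB=np.radians(-3.6); XH=np.array([np.cos(YB),np.sin(YB),0]); YH=np.array([-np.sin(YB),np.cos(YB),0])
ST=np.array([.490,.0127,.08]); STAP=np.array([.521,.2995,0]); YS=np.radians(-7.7)
def down(psi):   # tool down, tool y along heading psi
    p=(psi+np.pi/2)/2; return np.pi*np.array([np.cos(p),np.sin(p),0])
def F(): return np.mean([np.array(arm.read_state()['wrist_force']) for _ in range(3)],0)
E
python3 - <<'E'
from h import *
P=ST-XH*(.050+.016+.011+.010); P[2]=.16
for s in(np.pi/2,-np.pi/2,0): print(arm.inverse_kinematics(P,down(YB+s)))
arm.reach(P,down(YB+np.pi/2)); t=arm.read_state()['time']
arm.clamp(); P[2]=.034; arm.movel(P,v=.1); s=arm.read_state(); print(t,s['time'],s['tcp_pos'],s['opening'],s['joint_pos'])
f0=F(); print(f0); P0=P.copy()
for i in range(1,45):
    arm.movel(P0+XH*.001*i,v=.03); s=arm.read_state(); f=(np.array(s['wrist_force'])-f0); a=-(f@XH)
    print(i,round(s['time'],2),round((s['tcp_pos']-P0)@XH*1000,2),np.round(f,1))
    if a>14: break
p,d=snap('side'); cv2.imwrite('pics/s1.png',cv2.resize(p[220:340,270:420],None,fx=4,fy=4)[:,:,::-1])
E
```

```text
[ 0.5535468  -0.52044122 -0.50965607  0.         -1.58158147 -2.18717498]
[ 5.53546804e-01 -5.20441221e-01 -5.09656072e-01  4.44089210e-16
 -1.58158147e+00  9.54417670e-01]
[ 0.5535468  -0.52044122 -0.50965607  0.         -1.58158147  2.525214  ]
2.4083 4.5833 [0.40359689 0.01833005 0.03469027] -0.00048093198781531916 [ 5.53559435e-01 -4.77807313e-01 -7.11282640e-01  2.54092428e-04
 -1.33617964e+00 -2.18715565e+00]
[-0.76292823  0.29766988  0.62274194]
1 4.83 1.18 [ 1.   0.3 -0.8]
2 5.08 2.05 [ 0.8  0.3 -0.9]
3 5.33 3.0 [ 1.8 -0.8 -0.5]
4 5.58 4.04 [ 0.9 -0.6 -0.3]
5 5.83 5.03 [ 0.1  0.4 -1.6]
6 6.08 6.05 [ 0.5 -1.  -0.1]
7 6.33 7.02 [ 0.5 -1.2 -0.9]
8 6.58 8.03 [-0.  -0.1 -0.4]
9 6.83 9.04 [ 1.3 -0.1 -0.4]
10 7.08 10.04 [ 0.1 -0.  -0.2]
11 7.33 11.02 [ 0.4 -0.2 -1.5]
12 7.58 12.03 [-0.  -1.  -0.8]
13 7.83 13.04 [ 1.7 -0.4 -0.9]
14 8.08 13.69 [-2.6 -0.2  1. ]
15 8.33 14.73 [-3.9 -0.4  1.7]
16 8.58 15.82 [-4.6  0.9  1.4]
17 8.83 16.92 [-4.1  0.9  1.6]
18 9.08 17.96 [-4.1  0.8  1.2]
19 9.33 18.99 [-3.3 -0.1  1.1]
20 9.58 19.97 [-4.   0.2  2. ]
21 9.83 20.97 [-3.6 -0.2  1.1]
22 10.08 21.97 [-3.2 -0.1  1.5]
23 10.33 22.97 [-3.8 -1.   2.6]
24 10.58 23.96 [-3.4  1.  -0.1]
25 10.83 25.01 [-2.6 -0.   1.5]
26 11.08 25.99 [-4.3 -0.6 -0.3]
27 11.33 26.99 [-2.8 -0.6  2.2]
28 11.58 27.94 [-3.5  0.2  0.1]
29 11.83 27.96 [-10.4   1.1   6.1]
30 12.08 27.99 [-18.    3.3   9.2]
```

The plug slid 14.5 mm at about 4 N, then hit a hard stop at 18 N, so it is home. The stop puts the hole line at x ≈ 0.492, which agrees with the vision estimate. I'll retreat and take the staple.

```bash
sed -i 's/ST=np.array(\[.490/ST=np.array([.4918/' h.py
python3 - <<'E'
from h import *
P=np.array(arm.read_state()['tcp_pos']); o=P-XH*.02; arm.movel(o,v=.1); o[2]=.17; arm.movel(o,v=.25)
arm.open_gripper()
A=STAP+[0,0,.15]
for s in(0,np.pi): q=arm.inverse_kinematics(A,down(YS+s)); print(q)
c=[(abs(q-arm.read_state()['joint_pos']).sum(),s) for s in(0,np.pi) if (q:=arm.inverse_kinematics(A,down(YS+s))) is not None]
s=min(c)[1]; arm.reach(A,down(YS+s)); A[2]=.068; arm.movel(A,v=.1); f0=F(); arm.clamp()
t=arm.read_state(); print(s,t['time'],t['tcp_pos'],t['opening'],t['finger_force'],np.round(F()-f0,1))
for z in(.078,.10): 
    A[2]=z; arm.movel(A,v=.04); print(z,np.round(F()-f0,1),arm.read_state()['opening'])
A[2]=.17; arm.movel(A,v=.1); print(np.round(F()-f0,1),arm.read_state()['time'],arm.read_state()['joint_pos'])
a,_=snap('side'); b,_=snap('top')
u,v=proj('side',A-[0,0,.03]).astype(int); x,y=proj('top',A-[0,0,.03]).astype(int)
k=lambda p,u,v:cv2.resize(p[v-50:v+50,u-50:u+50],(400,400),interpolation=cv2.INTER_CUBIC)
cv2.imwrite('pics/g1.png',np.hstack([k(a,u,v),k(b,x,y)])[:,:,::-1]); print(u,v,x,y)
E
```

```text
[ 0.85483447  0.0485852  -0.05411265  0.         -1.46809848  2.15236783]
[ 0.85483447  0.0485852  -0.05411265  0.         -1.46809848 -0.98922482]
3.141592653589793 16.7833 [0.52136787 0.29951937 0.06825367] 0.00818316104044829 62.02377676963806 [2.1 0.8 0.1]
0.078 [ 1.4  0.6 -1.2] 0.008564592149114285
0.1 [-0.8  0.1 -2.1] 0.008310166042796887
[-0.8  0.5 -2.4] 18.7333 [ 8.54811965e-01  4.48113364e-02 -2.31629318e-02 -5.31115838e-04
 -1.50413904e+00 -9.89220424e-01]
223 284 154 265
```

View pics/g1.png

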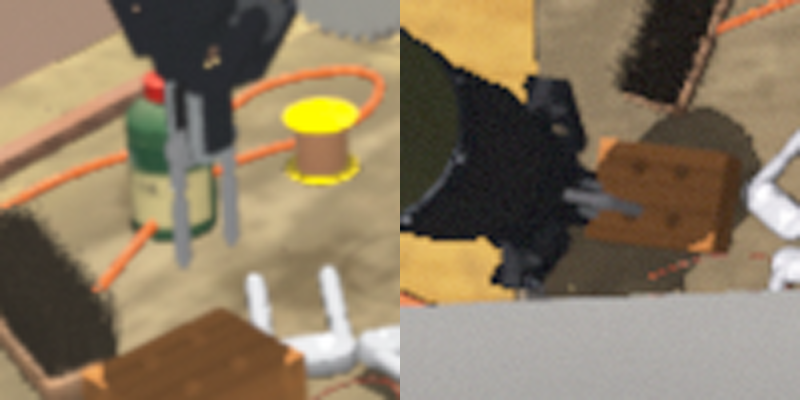

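Side view (g1): the staple is gripped at the crown and hangs legs down, with tips near crop (183,265) and (232,242). I'll carry it over the block and check the tips against the holes.

Run:
```python
from h import *
P=np.array(arm.read_state()['tcp_pos']); P[2]=.21; arm.movel(P,v=.15)
H=ST.copy(); H[2]=.21; arm.reach(H,down(YB+np.pi)); H[2]=.148; arm.movel(H,v=.1); arm.pause(.2)
s=arm.read_state(); print(s['time'],s['tcp_pos'],s['orientation'],s['joint_pos'],s['opening'])
a,d=snap('side'); u,v=318,252
b,dt=snap('top')
v2,u2=np.mgrid[:480,:640]; Q=pw('side',u2,v2,d).reshape(-1,3)-ST; L=np.stack([Q@XH,Q@YH,Q[:,2]],-1)
for y0,y1 in((-.03,0),(0,.03)):
  for z0,z1 in((.012,.03),(.03,.05)):
    m=(L[:,2]>z0)&(L[:,2]<z1)&(abs(L[:,0])<.02)&(L[:,1]>y0)&(L[:,1]<y1); print(y0,z0,m.sum(),np.round(L[m].mean(0)*1e3,1),np.round(np.ptp(L[m],axis=0)*1e3,1))
f,cx,cy,R,t=cal('side'); C=-R.T@t-ST; print('view dir local',C@XH,C@YH)
m=(L[:,2]>.012)&(L[:,2]<.02)&(abs(L[:,0]+.0)<.01)&(abs(L[:,1]+.062)<.03); print('ncrown',m.sum(),np.round(L[m].mean(0)*1e3,1))
for n in('holes',):
  for w in(-.015,.015): print('pred hole px',proj('side',ST+YH*w),'tip px',proj('side',ST+YH*w+[0,0,.01]))
u,v=proj('side',ST).astype(int)
c=lambda p,u,v,r,k:cv2.resize(p[v-r:v+r,u-r:u+r],None,fx=k,fy=k,interpolation=cv2.INTER_CUBIC)
print(u,v); cv2.imwrite('pics/hov.png',c(a,u,v,38,7.8)[:,:,::-1])
```

```text
21.325 [0.49214568 0.01282691 0.14876612] [-2.14983027e+00  2.28919812e+00 -8.39668139e-04] [ 4.36739974e-01 -2.49018092e-01 -3.32405909e-01  1.40795570e-04
 -1.48612168e+00 -4.99523226e-01] 0.008316190703529014
-0.03 0.012 17 [ -1.2 -14.   21.9] [ 6.6  8.3 15.9]
-0.03 0.03 24 [ -1.7 -13.4  40. ] [ 7.3  9.7 16.9]
0 0.012 25 [-1.5 16.4 21.8] [10.   9.  16.4]
0 0.03 27 [-1.8 16.1 39.3] [ 9.3  8.9 18.8]
view dir local -0.6554135456254363 0.8660876675924476
ncrown 34 [ -3.8 -59.6  15.1]
pred hole px [320.71359903 261.45104059] tip px [320.78659735 257.77324968]
pred hole px [313.19455459 265.69212589] tip px [313.24387572 261.95991576]
316 263
```

View pics/hov.png

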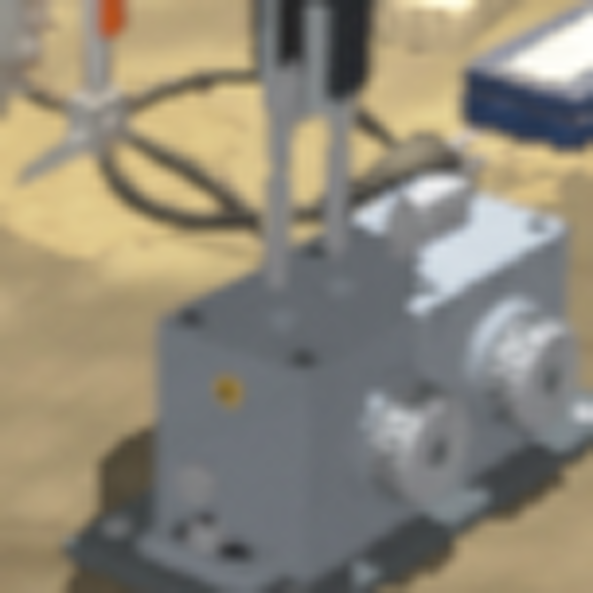

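In hov.png the tips are at (276,285) and (338,252) and the holes at (283,320) and (342,285). Together with the neighbour-crown depth, this puts the holes about 2.5 mm forward (−x) and 1 mm left of my estimate. I'll shift by that and go in by feel, yielding to sideways force.

```bash
cat >> h.py <<'E'
def insert(c,z0,z1,f0,step=.0015,fmax=14,k=.00012,v=.03):
    c=np.array(c,float); z=z0; log=[]
    while z>z1:
        z=max(z-step,z1); c[2]=z; arm.movel(c,v=v); f=F()-f0; s=arm.read_state()
        log.append((round(z*1e3,1),round(s['tcp_pos'][2]*1e3,1),*np.round((c-ST)[:2]*1e3,1),*np.round(f,1),round(s['time'],1)))
        if f[2]>fmax or np.hypot(*f[:2])>15: break
        g=f[:2].copy(); n=np.hypot(*g)
        if n>2: c[:2]+=g/n*(n-1.5)*k
    for l in log[-45:]: print(*l)
    return c,z,f
E
python3 - <<'E'
from h import *
C=ST-XH*.0025+YH*.001; C[2]=.146; arm.movel(C,v=.05); arm.pause(.2); f0=F(); np.save('f0.npy',f0)
insert(C,.146,.120,f0,fmax=8)
E
```

```text
144.5 144.3 -2.4 1.2 0.7 -0.3 0.1 22.1
143.0 142.9 -2.4 1.2 1.3 0.0 0.3 22.4
141.5 141.4 -2.4 1.2 0.3 -0.1 0.8 22.6
140.0 139.9 -2.4 1.2 0.8 0.1 0.7 22.9
138.5 138.3 -2.4 1.2 0.5 -0.4 0.3 23.1
137.0 136.9 -2.4 1.2 1.1 0.3 0.9 23.4
135.5 135.5 -2.4 1.2 0.7 0.0 1.0 23.6
134.0 134.1 -2.4 1.2 2.4 -0.8 1.9 23.9
132.5 132.6 -2.3 1.1 2.8 -1.9 1.7 24.1
131.0 131.1 -2.1 1.0 2.3 -2.8 2.2 24.4
129.5 129.4 -2.0 0.8 1.9 -2.5 1.1 24.6
128.0 127.8 -1.8 0.6 2.9 -3.0 2.9 24.9
126.5 126.2 -1.6 0.4 2.7 -2.6 0.3 25.1
125.0 124.6 -1.4 0.2 2.3 -1.8 0.9 25.4
123.5 123.1 -1.3 0.1 1.7 -1.1 -0.2 25.6
122.0 121.6 -1.2 0.1 1.1 -0.6 0.2 25.9
120.5 120.3 -1.2 0.1 1.5 -1.4 0.7 26.1
120.0 119.9 -1.2 0.0 -0.3 -1.3 1.2 26.4
```

The legs are 18 mm into the holes and centred. I'll continue, with balls resistance expected.

Run:
```python
from h import *
f0=np.load('f0.npy'); P=ST.copy(); P[:2]+=[-.0012,0.0]; 
c,z,f=insert(P,.120,.0845,f0,step=.002,fmax=24)
print(arm.read_state()['opening'])
```

```text
118.0 117.9 -1.2 0.0 1.2 -2.4 1.1 26.6
116.0 115.6 -1.1 -0.1 2.2 -2.8 -0.6 26.9
114.0 113.5 -1.0 -0.3 1.9 -2.2 -0.6 27.1
112.0 111.5 -0.9 -0.4 1.8 -1.9 -1.5 27.4
110.0 109.6 -0.8 -0.5 2.7 -2.1 -0.9 27.6
108.0 107.6 -0.6 -0.7 2.3 -2.7 -1.4 27.9
106.0 105.9 -0.4 -0.9 2.6 -2.0 -0.3 28.1
104.0 103.9 -0.3 -1.0 3.0 -0.6 1.1 28.4
102.0 101.8 -0.1 -1.0 2.7 -0.3 2.5 28.6
100.0 99.7 0.1 -1.1 2.5 -0.1 2.3 28.9
98.0 97.6 0.2 -1.1 2.4 -0.2 1.4 29.1
96.0 95.7 0.3 -1.1 1.3 0.7 1.2 29.4
94.0 93.7 0.3 -1.1 2.2 0.7 1.7 29.6
92.0 91.6 0.4 -1.0 1.5 -0.3 2.0 29.9
90.0 89.7 0.4 -1.0 0.3 -0.6 1.9 30.1
88.0 87.7 0.4 -1.0 0.8 0.4 1.7 30.4
86.0 84.9 0.4 -1.0 0.7 -0.2 1.1 30.6
84.5 84.1 0.4 -1.0 -0.3 1.3 0.0 30.9
0.008578248173052975
```

Run:
```python
from h import *
P=np.array(arm.read_state()['tcp_pos']); arm.open_gripper(); P[2]=.135; arm.movel(P,v=.08); arm.clamp()
P[2]=.106; arm.movel(P,v=.08); arm.pause(.2); f0=F()
for i in range(30):
    P[2]-=.001; arm.movel(P,v=.03); f=F()-f0; s=arm.read_state(); print(round(P[2]*1e3,1),np.round(s['tcp_pos'][2]*1e3,2),np.round(f,1),round(s['time'],1))
    if f[2]>20: break
P[2]=.21; arm.movel(P,v=.15); P2=P-XH*.08; arm.movel(P2,v=.2); arm.pause(.1)
a,d=snap('side'); b,dt=snap('top'); print(arm.read_state()['time'])
for n,D in(('side',d),('top',dt)):
  v,u=np.mgrid[:480,:640]; Q=pw(n,u,v,D).reshape(-1,3)-ST; L=np.stack([Q@XH,Q@YH,Q[:,2]],-1)
  for y in(0,-.062):
    m=(L[:,2]>.010)&(L[:,2]<.04)&(abs(L[:,0])<.02)&(abs(L[:,1]-y)<.028); print(n,y,m.sum(),np.round(L[m].mean(0)*1e3,1),np.round(np.percentile(L[m,2],[50,90])*1e3,1) if m.sum() else '')
u,v=proj('side',ST).astype(int); r=38
cv2.imwrite('pics/fin.png',cv2.resize(a[v-r:v+r,u-r:u+r],None,fx=7.8,fy=7.8,interpolation=cv2.INTER_CUBIC)[:,:,::-1])
```

```text
105.0 105.06 [0.  0.8 0.8] 34.1
104.0 103.94 [1.  0.6 0.2] 34.4
103.0 102.89 [-0.3  1.5  0.8] 34.6
102.0 101.89 [-0.8  0.6  0.2] 34.9
101.0 100.9 [-0.3 -0.4 -0.2] 35.1
100.0 99.91 [-0.  -0.2  0.8] 35.4
99.0 98.92 [ 0.1 -0.5  0.7] 35.6
98.0 98.2 [0.5 1.3 0.1] 35.9
97.0 98.14 [-1.2 -0.3  5.8] 36.1
96.0 98.13 [-3.7  1.1 10.1] 36.4
95.0 98.07 [-6.9  0.8 15. ] 36.6
94.0 98.01 [-9.1  1.9 19.2] 36.9
93.0 97.96 [-12.4   2.4  23.5] 37.1
38.7917
side 0 49 [-4.2  4.  14.7] [14.8 17.7]
side -0.062 43 [ -4.7 -59.3  14.5] [14.6 17.6]
top 0 54 [-1.8 -0.1 16.9] [16.9 20.6]
top -0.062 56 [ -2.2 -60.7  16.9] [17.  19.9]
```

View pics/fin.png

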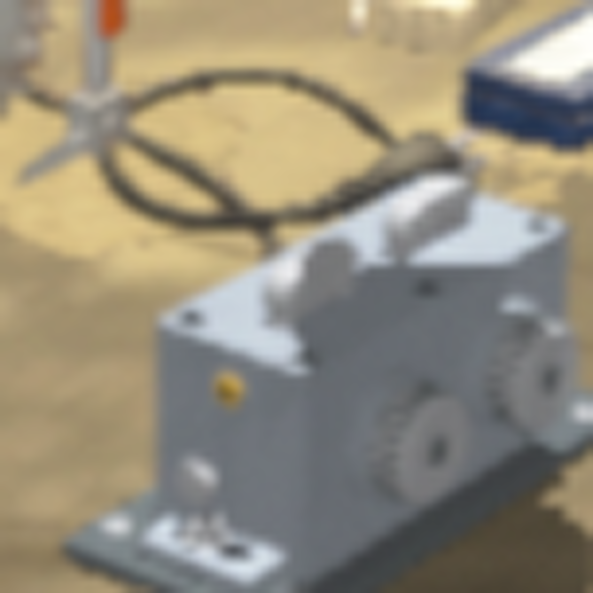

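The new crown at (312,280) stands level with the neighbour's at (428,215) and both plugs are home. The crown held solid at z = 98 mm under 23.5 N. I'm handing it in.

```bash
python3 -c "
from plant import sign_off; print(sign_off())"
```

```text
the job is handed in; nothing more can be done
None
```

The job is done and handed in after about 39 s: the plug is home against its hard stop at 18 N, and the staple is seated with its crown hard on the block (held at 23.5 N) and released, with nothing else deliberately touched.

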